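Vent a specimen canister and loosen its locking ring

ROBOT

A 6-joint arm with a two-finger parallel gripper is mounted at the origin on the work surface. World frame = base frame: x ahead of the robot, y to its left, z up, the work surface at z = 0. Lengths are in m, angles in rad, forces in N, time in s.
With the tool pointing down it reaches from about 0.25 to 0.8 m from the base axis. Payload 3.9 kg.
Tool frame: the origin (TCP) lies on the mounting face of the last link; the fingertips stand 173 mm ahead of it and the grasp point (between the pads) lies 155 mm ahead of it (env.tcp_to_grasp is the z of the grasp point in the tool frame, in m); z points along the fingers, y is the direction in which the jaws open and shut (so a half turn about z gives the same grasp; the last joint's range is limited). The gripper opens to 85 mm and grips with 20 to 120 N. Pads are 22 mm wide; open, the fingers measure 114 mm over their backs; the gripper's body (76 mm by 85 mm) begins 54 mm behind the grasp point. The pads swing forward as they close: fully open they stand 13 mm farther back than shut.
Start: joints at [-1.186, 0.26, -0.138, 1.173, 0, 1.571], TCP at [0.197, -0.487, 0.405] pointing down, gripper open.
Joint ranges: [-2.78, 2.78], [-0.83, 1.72], [-1.28, 1.37], [-1.9, 2.12], [-1.57, 1.48], [-3.14, 3.14]. Speed limits (rad/s): [2.57, 2.57, 3.14, 3.14, 3.14, 3.14].

INTERFACE

Orientations are given as a rotation vector (axis times angle).
In Python, from plant import sensors, read_camera, workorder, nets, env gives the robot as it stands. The module is installed in compiled form; this text tells all that it offers.
- The arm moves only by the tool servo_tool, never from a script. Its argument "increments" is a list of rows, each a list of 4 numbers: the shift along the tool's x, y, z in cm, then the turn about the tool's z in degrees. A call has 1 to 12 rows; each row shifts and turns the pose as measured when the row begins, along the tool's axes as they then stand; what a row does not reach is not made up. A row lasts 1/12 s, in which the tool goes at most 41.7 mm and 7.16 degrees, less where a joint would pass 70% of its speed; a pose out of reach is approached as far as the arm can. A call is refused whole if a number of a shift passes 4.17 or a number of a turn 7.16, either way. A call with a gripper value outside its range is refused whole. "fingers" is the opening, from 0 (shut) to 1 (fully open), set as the call begins (left out, the last holds). The fingers move at their own pace and stop on an object; the grip force is fixed at half the most. Time passes only in rows, so rows that do not move let the fingers close. It gives the time, the measured TCP pose, the force and the opening at its end, in the units of the state.
- sensors.read_state(): the state, without advancing time (a new reading comes with each control period).
- read_camera(name): name is "scene" or "top"; returns a dict with "pixels" (384x512x3 uint8, blue, green, red), "z_map" (384x512 float32, m along the optical axis (not along the pixel's ray), 0 where there is no reading), "mtx" (3x3 intrinsics, pixels), "R" (3x3) and "t" (3): a world point X has camera coordinates R X + t. Camera axes: x right, y down, z forward; pixel columns grow to the right and rows downward; lengths in m; the calibration is good to about 2 mm. A picture is of the moment at which its call begins.
- workorder.finish_job(): hands the job in, once; it reports no verdict.
Trained networks look in a picture, given as the dict that the camera call returned (one of the last four; its "shot" number tells which), for a name from the list of things; names that differ only in an ending like _2 or _b are one class to them, and where a whole thing is asked for, a point or a joint stands for the part that bears it (a point fixed in the world has none). Each returns a list of dicts, best first, with "conf" (0 to 1); they miss things now and then, are a little off and sometimes report something else, mostly with a low value. They report only what shows in the picture. A call takes as long as a camera call.
- nets.boxes_of(query, picture): "box" ([left, top, width, height] in pixels, round what is visible of it).
- nets.cut_out(query, picture): "region" (384x512 bool, what is visible of it) and "box" ([left, top, width, height] in pixels, round what is visible of it).
The state is a dict: "clock": time; "joint_positions": joint angles; "joint_vel": joint speeds; "effort": joint torques, N m; "eef_pos": TCP position; "ee_rot": TCP orientation; "ft_force": force on the tool from outside, world axes, zero at the start; "moment": the same for the moment, N m; "grip_width": finger opening in m.
Only numpy, scipy, OpenCV 4.12 (cv2) and the standard library are available. Lean on these libraries where they do the work, as an engineer would, in place of code of your own. Each camera call takes 0.05 s, during which the arm holds its last target. There are 200 camera calls.

TASK

Make the specimen canister ready to open: first press the round vent button in the middle of its lid fully down with a fingertip and let it spring back up. Then roll a fingertip along the knurled rim of the locking ring to loosen it, anticlockwise seen from above: bring the ring's index line round to the pointer on the lid and then go on for two more full turns, so that you stop with the line at the pointer again. Pinch and lift nothing, leave the other things on the desk where they are, and finish clear of the canister.

Things in the scene. Friction and masses are not known exactly. Their poses are not given: they have to be found in the camera images.
- canister: White round plastic specimen canister, 92 mm across, bolted to the desk in a square grey tray 170 x 170 x 12 mm; it cannot shift. Origin on the desk under its centre, z up. Its lid is a fixed white disc, 66 mm across, level top 100 mm above the desk, with the steel vent button in its middle and a black pointer bar on its edge at the canister's -x side.
- ring_center (a point): Point on the vertical axis of the locking ring, level with the ring's top face, 98 mm above the desk. The ring is plain steel, encircles the lid, 102 mm across over the knurling (40 upright ribs 2 mm proud) and 26 mm tall (72 to 98 mm above the desk). No loose thing stands within 50 mm of the rim, so a fingertip can go all the way round the rim.
- ring (a joint): Angle of the locking ring about the vertical, rad, growing anticlockwise seen from above (loosening); 0 when the ring's index line is at the pointer for the first time. It starts between -1.5 and -0.5; two full turns beyond the pointer is 12.566. It runs freely from -2.2 to 22 with slight friction (0.04 N m, about 1 N at the rim), does not rise as it turns, and stays where it is left.
- pointer (a point): Outer end of the fixed black pointer bar on the lid (bar 10 mm long, 5 mm wide, running outward), 31.5 mm from the ring's axis, 101 mm above the desk.
- index (a point): Outer end of the black index line on the ring's top face (line 13 mm long, 4 mm wide, running outward), 48 mm from the ring's axis; it turns with the ring.
- vent_top (a point): Middle of the top of the steel vent button, 26 mm across, standing 10 mm above the lid, top 110 mm above the desk when up; it moves down with the button.
- vent (a joint): Travel of the vent button, m: 0 up, 0.006 fully down. A spring pushes it back up: 1.5 N to start it, about 5 N fully down.
- glove_box: Bystander: loose cardboard glove box, 120 x 230 x 75 mm, origin at the centre of its underside.
- gel: Bystander: loose upright bottle of hand gel, 56 mm across, 140 mm tall, origin at the centre of its underside.
- pot: Bystander: loose upright specimen pot with a lid, 44 mm across, 65 mm tall, origin at the centre of its underside.
- mouse: Bystander: loose black computer mouse, 100 x 60 x 28 mm, origin at the centre of its underside.

How it is judged:
On the way, in this order (a step that is already met when the one before it is completed fails the run):
1. the vent button is pressed fully down (value of joint vent above 0.0048 m), for 0.1 s.
2. the vent button is let up again (value of joint vent below 0.001 m), for 0.1 s.
3. after that, the ring's index line comes round to the pointer (value of joint ring above -0.25 rad).
4. the ring has made one full turn more (value of joint ring above 6 rad).
5. the ring has made two full turns more (value of joint ring above 12.22 rad), for 0.2 s.
At the end, for the whole second after the job is handed in: The vent button is up again, the ring is at rest two full turns past its first meeting with the pointer, its index line within 0.35 rad (20 degrees) of the pointer either way, and the four bystanders stand within 20 mm of where they began (value of joint ring between 12.22 and 12.92 rad and velocity of joint ring between -0.05 and 0.05 rad/s and value of joint vent below 0.001 m and distance of each of glove_box, gel, pot, mouse from where it was at the start of the episode below 0.02 m); the robot touches nothing.
It fails at once if a bystander is pushed aside, lifted or carried (more than 20 mm from its place) (distance of any of glove_box, gel, pot, mouse from where it was at the start of the episode above 0.02 m).
It fails at once if a bystander is knocked over (angle between any of gel, pot's own z axis and vertical above 0.5 rad).
It also fails if it takes over 72 s, if anything falls off the work surface, if the arm or the gripper's body presses on something with over 40 N, if the wrist force passes 120 N, or if a joint passes its speed limit or range.

## Working session

There is one attempt and no reset: what is moved stays moved. The work goes in short steps, Python scripts to look and compute and a tool call to move; the robot and the scene stay as the last step left them, time stands still between calls to the robot, and variables do not carry over. Pictures are saved under pics/ and viewed, about 8 in all and at most 12, crops included, and the job is handed in when it is done.

Besides the shell and the picture viewer there is one more tool, called after "Emit:" by a JSON object that holds its "method" and its "body". servo_tool: Moves the arm, as the interface text tells. Its arguments: {"type":"object","properties":{"increments":{"type":"array","items":{"type":"array","items":{"type":"number"}}},"fingers":{"type":"number"}},"required":["increments"]}

```bash
mkdir -p pics
cat > h.py <<'E'
import numpy as np, cv2
from plant import sensors, read_camera, workorder, nets, env
def pts(p,mask):
    v,u=np.nonzero(mask&(p["z_map"]>0)); z=p["z_map"][v,u]
    c=np.linalg.inv(p["mtx"])@np.vstack([u*z,v*z,z])
    return ((p["R"].T)@(c-np.array(p["t"]).reshape(3,1))).T
def proj(p,X):
    c=p["R"]@np.array(X)+np.array(p["t"]).ravel(); q=p["mtx"]@c; return q[:2]/q[2]
E
python3 - <<'E'
from h import *
s=sensors.read_state(); print(s)
im=[]
for n in("top","scene"):
    p=read_camera(n); cv2.imwrite(f"pics/{n}0.png",p["pixels"])
    print(n,"cam at",-p["R"].T@np.array(p["t"]).ravel())
    for q in("canister","ring","vent","pointer","index","glove_box","gel","pot","mouse"):
        try: r=nets.cut_out(q,p)
        except Exception as e: print(q,e);continue
        for d in r[:2]:
            P=pts(p,d["region"]); 
            if len(P): print(q,round(d["conf"],2),d["box"],P.min(0).round(3),P.max(0).round(3),np.median(P,0).round(3))
E
```

```text
{'clock': 0.0, 'joint_positions': array([-1.18602800e+00,  2.60676928e-01, -1.39425671e-01,  1.17268191e+00,
       -2.35174368e-05,  1.57080323e+00]), 'joint_vel': array([-0.00053306,  0.00163038,  0.00121617,  0.00035209, -0.00028537,
       -0.00105021]), 'effort': array([ 4.11643603e-03, -4.05675066e+01,  2.53923512e+01,  1.86714838e-02,
        1.72052205e-04, -1.22403182e-05]), 'eef_pos': array([ 0.19691824, -0.48628433,  0.40384686]), 'ee_rot': array([-3.08172488e+00, -6.00288421e-01,  6.32999706e-04]), 'ft_force': array([-0.01843573,  0.14155014, -0.46516149]), 'moment': array([ 0.0228375 , -0.04969791,  0.02303976]), 'grip_width': 0.0854052516368372}
top cam at [0.46141669 0.0065889  1.4866024 ]
canister 0.65 [199.6, 167.0, 61.4, 67.2] [ 0.494  0.008 -0.008] [0.693 0.205 0.116] [0.587 0.101 0.015]
canister 0.63 [310.7, 169.5, 16.9, 21.0] [ 0.618 -0.187  0.019] [ 0.669 -0.136  0.148] [ 0.638 -0.158  0.098]
ring 0.87 [214.1, 182.9, 29.1, 33.8] [0.543 0.055 0.009] [0.653 0.163 0.107] [0.591 0.101 0.099]
pointer 0.88 [203.6, 169.9, 56.3, 61.0] [ 0.498  0.008 -0.004] [0.686 0.198
[... 1414 characters left out ...]
.6 [263.6, 175.9, 45.5, 30.4] [ 0.498  0.057 -0.003] [0.649 0.178 0.101] [0.629 0.102 0.095]
index 0.26 [252.2, 245.1, 39.0, 38.5] [ 0.702  0.022 -0.004] [0.834 0.091 0.032] [0.795 0.055 0.025]
glove_box 0.84 [343.7, 183.1, 64.3, 85.2] [ 0.43   0.225 -0.004] [0.792 0.452 0.08 ] [0.728 0.301 0.073]
gel 0.64 [162.3, 181.6, 24.5, 58.9] [ 0.478 -0.211 -0.003] [ 0.681 -0.135  0.142] [ 0.669 -0.161  0.069]
gel 0.2 [279.1, 178.8, 15.5, 8.3] [0.562 0.093 0.097] [0.611 0.122 0.112] [0.6   0.106 0.107]
pot 0.93 [209.2, 180.5, 15.1, 27.6] [ 0.52  -0.084  0.001] [ 0.566 -0.043  0.068] [ 0.555 -0.063  0.04 ]
mouse 0.58 [254.7, 244.5, 35.7, 38.3] [0.707 0.022 0.002] [0.834 0.091 0.032] [0.794 0.055 0.025]
```

```bash
python3 -c "
import cv2,numpy as np
a=cv2.imread('pics/top0.png');b=cv2.imread('pics/scene0.png')
cv2.imwrite('pics/both.png',cv2.resize(np.vstack([a,b]),(400,600)))"
```

```text
(no output)
```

View pics/top0.png

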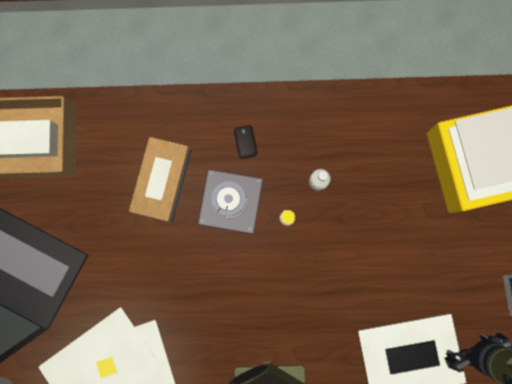

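View pics/scene0.png

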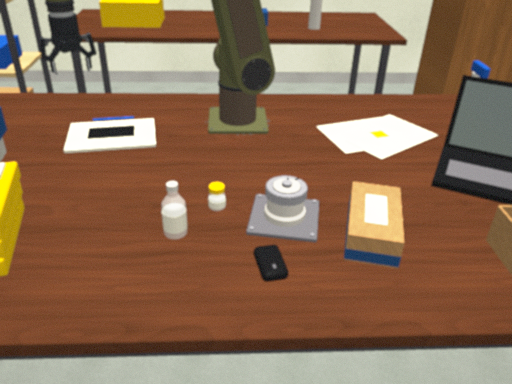

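The top view shows the canister at about (229,199), the pot at (288,217), the gel at (319,180) and the mouse at (246,141). Next: a closer crop and a centre fit.

Run:
```python
from h import *
p=read_camera("top")
H=p["z_map"]; full=np.zeros(H.shape,bool); full[165:240,195:265]=True
P=pts(p,full)
for lo,hi in((.093,.104),(.106,.116)):
    Q=P[(P[:,2]>lo)&(P[:,2]<hi)][:,:2].astype(np.float32)
    print(len(Q),cv2.minEnclosingCircle(Q),Q.mean(0))
Q=P[(P[:,2]>.006)&(P[:,2]<.018)][:,:2].astype(np.float32); print(cv2.minAreaRect(Q))
# rectified lid view at z=0.099, +x up, +y left, 0.25mm/px
c=np.array([.593,.106]); N=560
o,w=np.meshgrid(np.arange(N),np.arange(N)); X=np.stack([c[0]+(N/2-w)*.00025,c[1]+(N/2-o)*.00025,np.full(o.shape,.099)],-1)
q=(X@p["R"].T+np.array(p["t"]).ravel())@p["mtx"].T; m=(q[...,:2]/q[...,2:]).astype(np.float32)
cv2.imwrite("pics/rect0.png",cv2.remap(p["pixels"],m,None,cv2.INTER_CUBIC))
```

```text
786 ((0.5926920771598816, 0.10481584072113037), 0.05094348266720772) [0.5932239  0.10462784]
83 ((0.5895845293998718, 0.10522859543561935), 0.04227343201637268) [0.59322685 0.10297433]
((0.5923289060592651, 0.10591019690036774), (0.21084490418434143, 0.2280813306570053), 88.01363372802734)
```

View pics/rect0.png

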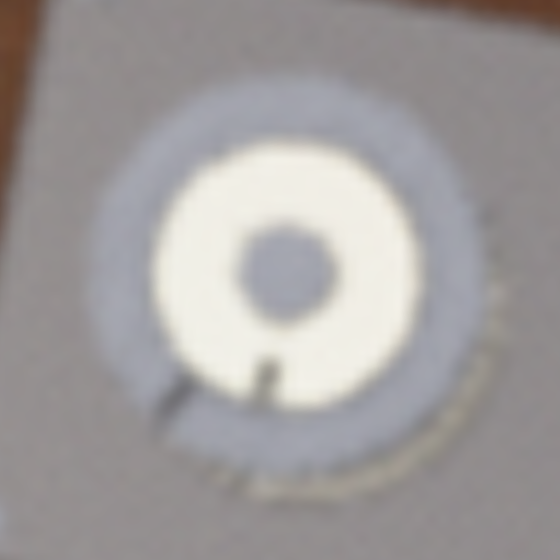

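The rectified view has its lid centre at (286,273), the pointer at (265,382) and the index at (172,403). So the ring starts near -0.53 rad, with its centre at about (0.594, 0.105). I'll check the tool axes next and plan the approach.

```bash
cat >> h.py <<'E'
from scipy.spatial.transform import Rotation as Ro
def tool(): 
    s=sensors.read_state(); return s,Ro.from_rotvec(s["ee_rot"]).as_matrix()
E
python3 - <<'E'
from h import *
s,M=tool(); print(M.round(3))
a=np.arctan2(*s["eef_pos"][1::-1]); g=np.arctan2(.1047,.594)
print(a,g,np.hypot(.594,.1047),np.hypot(*s["eef_pos"][:2]))
E
```

```text
[[ 0.927  0.375 -0.   ]
 [ 0.375 -0.927 -0.   ]
 [-0.    -0.    -1.   ]]
-1.1860120863360393 0.17447051059077107 0.6031567706658029 0.5250005561986297
```

Emit:
{"method": "servo_tool", "body": {"increments": [[3.7, 0.27, 0, -3.9], [3.7, 0.27, 0, -3.9], [3.7, 0.27, 0, -3.9], [3.7, 0.27, 0, -3.9], [3.7, 0.27, 0, -3.9], [3.7, 0.27, 0, -3.9], [3.7, 0.27, 0, -3.9], [3.7, 0.27, 0, -3.9], [3.7, 0.27, 0, -3.9], [3.7, 0.27, 0, -3.9]], "fingers": 0}}

```text
clock: 1.88
eef_pos: [0.5009, -0.2722, 0.4035]
ee_rot: [2.689, 1.612, -0.004]
ft_force: [0.5, -0.1, 0.2]
grip_width: -0.0001
```

Emit:
{"method": "servo_tool", "body": {"increments": [[3.9, 0.27, 0, -3.9], [3.9, 0.27, 0, -3.9], [3.9, 0.27, 0, -3.9], [3.9, 0.27, 0, -3.9], [3.9, 0.27, 0, -3.9], [3.9, 0.27, 0, -3.9], [3.9, 0.27, 0, -3.9], [3.9, 0.27, 0, -3.9], [3.9, 0.27, 0, -3.9], [0, 0, 0, 0]]}}

```text
clock: 2.72
eef_pos: [0.6031, 0.0832, 0.3996]
ee_rot: [2.029, 2.388, 0.002]
ft_force: [0.4, -0.6, 0.6]
grip_width: -0.0001
```

```bash
cat >> h.py <<'E'
def rel(c=(.594,.1047)):
    s,M=tool(); d=np.array([*c,0])-s["eef_pos"]; d[2]=0
    print(round(s["clock"],2),"pos",s["eef_pos"].round(4),"j",s["joint_positions"].round(2),"to centre, tool cm",(M.T@d*100).round(2),"w",round(s["grip_width"],4),"F",s["ft_force"].round(1)); print(M.round(3)[:2]); return s,M
E
python3 -c "
from h import *
rel()"
```

```text
2.72 pos [0.6031 0.0832 0.3996] j [ 0.14  0.4   0.06  1.22 -0.01  1.55] to centre, tool cm [ 2.27 -0.55 -0.02] w -0.0001 F [ 0.4 -0.6  0.6]
[[-0.161  0.987  0.007]
 [ 0.987  0.161 -0.005]]
```

Emit:
{"method": "servo_tool", "body": {"increments": [[0.8, -0.2, 2.5, 0], [0.8, -0.2, 2.5, 0], [0.7, -0.15, 2.5, 0], [0, 0, 1.6, 0], [0, 0, 0, 0]]}}

```text
clock: 3.13
eef_pos: [0.5955, 0.1095, 0.3073]
ee_rot: [2.018, 2.39, 0.009]
ft_force: [-0.1, -0.5, -0.7]
grip_width: -0.0
```

```bash
python3 -c "
from h import *
rel()
p=read_camera('scene');cv2.imwrite('pics/s1.png',cv2.resize(p['pixels'][130:250,220:350],None,fx=4,fy=4,interpolation=cv2.INTER_CUBIC))"
```

```text
3.13 pos [0.5955 0.1095 0.3073] j [ 0.18  0.44 -0.12  0.99 -0.01  1.59] to centre, tool cm [-0.45 -0.23  0.  ] w -0.0 F [-0.1 -0.5 -0.7]
[[-0.167  0.986  0.014]
 [ 0.986  0.168 -0.004]]
```

View pics/s1.png

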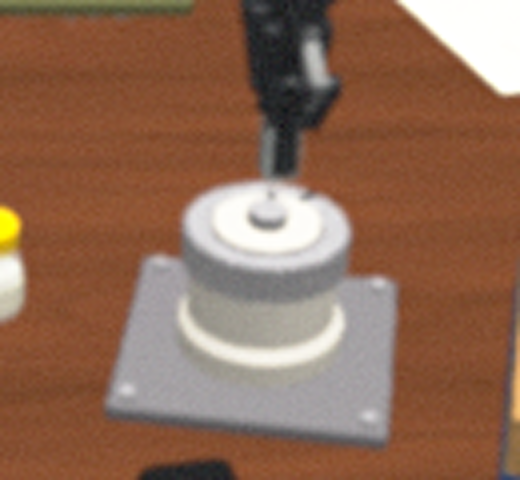

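The closed fingertip is above the button, which shows at crop pixel (268,213). I'll correct the offset and press.

Emit:
{"method": "servo_tool", "body": {"increments": [[-0.35, -0.45, 1.0, 0], [0, 0, 0.9, 0], [0, 0, 0.4, 0], [0, 0, 0.3, 0], [0, 0, 0.3, 0]]}}

```text
clock: 3.6
eef_pos: [0.5954, 0.1039, 0.2838]
ee_rot: [2.018, 2.382, 0.021]
ft_force: [0.1, 1.0, 0.4]
grip_width: 0.0003
```

```bash
python3 -c "
from h import *
rel()"
```

```text
3.6 pos [0.5954 0.1039 0.2838] j [ 0.17  0.46 -0.17  0.93 -0.01  1.58] to centre, tool cm [ 0.1  -0.12 -0.  ] w 0.0003 F [0.1 1.  0.4]
[[-0.164  0.986  0.024]
 [ 0.986  0.164 -0.003]]
```

Emit:
{"method": "servo_tool", "body": {"increments": [[0.1, -0.4, 0, 0], [0, 0, 0.3, 0], [0, 0, 0.3, 0], [0, 0, 0.3, 0]]}}

```text
clock: 3.93
eef_pos: [0.592, 0.1041, 0.2771]
ee_rot: [2.017, 2.38, 0.025]
ft_force: [-4.7, -2.0, 22.0]
grip_width: -0.0004
```

Emit:
{"method": "servo_tool", "body": {"increments": [[0, 0, 0.3, 0], [0, 0, 0.3, 0]]}}

```text
clock: 4.1
eef_pos: [0.5915, 0.104, 0.2771]
ee_rot: [2.015, 2.378, 0.029]
ft_force: [-8.7, -1.4, 21.5]
grip_width: 0.0001
```

The vent sits at its stop with 22 N, well over the spring's 5 N. Now I'll release it and plan the rim contact.

Emit:
{"method": "servo_tool", "body": {"increments": [[0, 0, 0.2, 0], [0, 0, -1.0, 0], [0, 0, -2.0, 0], [0, 0, -1.5, 0], [0, 0, 0, 0], [0, 0, 0, 0]]}}

```text
clock: 4.6
eef_pos: [0.5901, 0.1044, 0.3246]
ee_rot: [2.013, 2.376, 0.035]
ft_force: [-0.4, 0.5, -1.0]
grip_width: -0.0
```

```bash
python3 -c "
from h import *
rel()
p=read_camera('scene'); m=np.zeros(p['z_map'].shape,bool); m[175:195,275:300]=True
P=pts(p,m);u=proj(p,[.594,.1047,.11]);print(u)
q=(np.hypot(P[:,0]-.594,P[:,1]-.1047)<.011)&(P[:,2]<.125); print('button z',np.percentile(P[q,2],[50,90]))"
```

```text
4.6 pos [0.5901 0.1044 0.3246] j [ 0.18  0.41 -0.12  1.   -0.01  1.58] to centre, tool cm [-0.04  0.39  0.01] w -0.0 F [-0.4  0.5 -1. ]
[[-0.164  0.986  0.036]
 [ 0.986  0.164 -0.001]]
[285.7594918  181.14915502]
button z [0.1084218  0.10988498]
```

Emit:
{"method": "servo_tool", "body": {"increments": [[-2.5, 0, 0, 0], [-2.5, 0, 0, 0], [-2.5, 0, 0, 0], [-0.8, 0.3, 0, 0], [0, 0, 0, 0]]}}

```text
clock: 5.07
eef_pos: [0.6064, 0.0219, 0.3189]
ee_rot: [2.011, 2.384, 0.029]
ft_force: [0.9, 2.0, -0.4]
grip_width: -0.0001
```

```bash
cat >> h.py <<'E'
C=np.array([.594,.1047]); HX,HY,R0=.011,.0145,.051; L=.173
def tip():
    s,M=tool(); return s,M,s["eef_pos"]+M[:,2]*(L-.01)
def curve(M,n=4000):   # TCP path of fingertip touching rim, CCW, world xy rel. to C
    a=np.linspace(0,2*np.pi,n,endpoint=False); N=np.c_[np.cos(a),np.sin(a)]
    ux,uy=M[:2,0],M[:2,1]; out=[]; seg=N*R0+HX*np.sign(N@ux)[:,None]*ux+HY*np.sign(N@uy)[:,None]*uy
    f=[];nn=[]
    for i in range(n):
        f.append(seg[i]);nn.append(N[i]); g=seg[(i+1)%n]-seg[i]; k=int(np.linalg.norm(g)/1e-4)
        for j in range(1,k): f.append(seg[i]+g*j/k);nn.append(N[i])
    return np.array(f),np.array(nn)
def plan(nrow,step,bias,lag=1.):
    s,M,t=tip(); f,N=curve(M); p=t[:2]-C; i=np.argmin(((f-p)**2).sum(1)); 
    print("t",round(s["clock"],2),"tip rel mm",(p*1e3).round(1),"ang",np.degrees(np.arctan2(p[1],p[0])).round(1),"gap mm",round(float((p-f[i])@N[i])*1e3,1),"tipz",round(t[2]-.01,4),"tilt",M[:2,2].round(3),"F",s["ft_force"].round(1))
    ds=np.linalg.norm(np.diff(np.vstack([f,f[:1]]),axis=0),axis=1); S=np.cumsum(ds); tot=S[-1]; s0=S[i]; rows=[]
    at=lambda q:int(np.searchsorted(S,q%tot))%len(f)
    for k in range(nrow):
        a=at(s0+k*step*lag); b=at(s0+k*step*lag+step); d=f[b]-f[a]-N[b]*bias
        r=M[:2,:2].T@d*100; rows.append([round(float(r[0]),2),round(float(r[1]),2),0,0])
    print(rows)
def ring(name="top",save=None):
    p=read_camera(name); a=np.radians(np.arange(0,360,1)); r=np.arange(.038,.047,.001)
    A,Rr=np.meshgrid(a,r,indexing="ij"); X=np.stack([C[0]+Rr*np.cos(A),C[1]+Rr*np.sin(A),np.full(A.shape,.098)],-1)
    c=X@p["R"].T+np.array(p["t"]).ravel(); q=c@p["mtx"].T; m=(q[...,:2]/q[...,2:]).astype(np.float32)
    g=cv2.remap(cv2.cvtColor(p["pixels"],cv2.COLOR_BGR2GRAY),m,None,cv2.INTER_LINEAR).astype(float).mean(1)
    z=cv2.remap(p["z_map"],m,None,cv2.INTER_NEAREST); ok=(abs(z-c[...,2])<.012).mean(1)>.9
    g[~ok]=np.nan; i=np.nanargmin(g)
    w=np.where(ok&(abs((np.arange(360)-i+180)%360-180)<8),np.nanmedian(g)-g,0).clip(0)
    off=((np.arange(360)-i+180)%360-180); am=i+(w*off).sum()/w.sum()
    print(name,"index deg",round(am,1),"ring mod 2pi",round(np.radians((am-169+180)%360-180),2),"contrast",round(np.nanmedian(g)-g[i],1),"noise",round(np.nanstd(g),1),"visible",ok.mean().round(2))
E
python3 -c "
from h import *
rel(); plan(3,.008,.002); ring(); ring('scene')"
```

```text
5.07 pos [0.6064 0.0219 0.3189] j [ 0.04  0.43 -0.11  1.   -0.    1.44] to centre, tool cm [ 8.37  0.17 -0.04] w -0.0001 F [ 0.9  2.  -0.4]
[[-0.168  0.985  0.029]
 [ 0.986  0.169 -0.   ]]
t 5.07 tip rel mm [ 17.2 -82.8] ang -78.3 gap mm 22.6 tipz 0.146 tilt [ 0.029 -0.   ] F [ 0.9  2.  -0.4]
[[0.2, 0.8, 0, 0], [0.22, 0.79, 0, 0], [0.33, 0.73, 0, 0]]
top index deg 138.0 ring mod 2pi -0.54 contrast 40.7 noise 7.9 visible 0.52
scene index deg 135.3 ring mod 2pi -0.59 contrast 50.6 noise 8.8 visible 0.89
```

Emit:
{"method": "servo_tool", "body": {"increments": [[0, 0, 2.2, 0], [0, 0, 2.2, 0], [0, 0, 1.8, 0], [0, 0, 0.5, 0], [0, -1.0, 0, 0], [0.7, 0, 0, 0]]}}

```text
clock: 5.67
eef_pos: [0.5959, 0.0345, 0.2485]
ee_rot: [2.004, 2.394, 0.032]
ft_force: [-0.3, -0.6, 0.5]
grip_width: -0.0001
```

```bash
python3 -c "
from h import *
plan(8,.008,.002)"
```

```text
t 5.67 tip rel mm [  6.4 -69.6] ang -84.7 gap mm 7.6 tipz 0.0755 tilt [0.028 0.003] F [-0.3 -0.6  0.5]
[[0.2, 0.8, 0, 0], [0.2, 0.8, 0, 0], [0.21, 0.79, 0, 0], [0.31, 0.75, 0, 0], [0.43, 0.69, 0, 0], [0.53, 0.61, 0, 0], [0.62, 0.52, 0, 0], [0.69, 0.41, 0, 0]]
```

Emit:
{"method": "servo_tool", "body": {"increments": [[0.4, 0, -0.5, 0], [0.3, 0, 0, 0], [0.25, 0, 0, 0], [0.25, 0, 0, 0]]}}

```text
clock: 6.0
eef_pos: [0.5939, 0.0459, 0.255]
ee_rot: [1.995, 2.384, 0.011]
ft_force: [1.4, -8.4, -6.5]
grip_width: 0.0004
```

```bash
python3 -c "
from h import *
plan(8,.008,.002);ring('scene')"
```

```text
t 6.0 tip rel mm [  4.8 -61.4] ang -85.6 gap mm -0.7 tipz 0.0821 tilt [ 0.03  -0.016] F [ 1.4 -8.4 -6.5]
[[0.2, 0.8, 0, 0], [0.2, 0.8, 0, 0], [0.21, 0.79, 0, 0], [0.31, 0.74, 0, 0], [0.42, 0.69, 0, 0], [0.53, 0.61, 0, 0], [0.62, 0.52, 0, 0], [0.69, 0.42, 0, 0]]
scene index deg 135.2 ring mod 2pi -0.59 contrast 49.3 noise 9.1 visible 0.83
```

Contact at 8 N, and the gap agrees with the model. Now I'll roll.

Emit:
{"method": "servo_tool", "body": {"increments": [[0.2, 0.8, 0, 0], [0.2, 0.8, 0, 0], [0.2, 0.8, 0, 0], [0.3, 0.75, 0, 0], [0.4, 0.7, 0, 0], [0.5, 0.6, 0, 0], [0.6, 0.5, 0, 0]]}}

```text
clock: 6.63
eef_pos: [0.6425, 0.0774, 0.2582]
ee_rot: [1.99, 2.369, -0.004]
ft_force: [2.7, -1.9, -1.5]
grip_width: 0.0001
```

```bash
python3 -c "
from h import *
plan(8,.010,.002,.95);ring('scene')"
```

```text
t 6.63 tip rel mm [ 54.2 -32.6] ang -31.0 gap mm -5.9 tipz 0.0854 tilt [ 0.035 -0.032] F [ 2.7 -1.9 -1.5]
[[0.9, 0.43, 0, 0], [0.97, 0.25, 0, 0], [0.99, 0.07, 0, 0], [1.0, -0.12, 0, 0], [0.99, -0.2, 0, 0], [1.0, -0.2, 0, 0], [0.97, -0.25, 0, 0], [0.91, -0.42, 0, 0]]
scene index deg 166.4 ring mod 2pi -0.05 contrast 46.9 noise 8.5 visible 0.52
```

Emit:
{"method": "servo_tool", "body": {"increments": [[0.9, 0.35, 0.1, 0], [0.95, 0.15, 0.1, 0], [1.0, 0, 0.1, 0], [1.0, -0.2, 0.1, 0], [1.0, -0.3, 0, 0], [1.0, -0.3, 0, 0], [0.9, -0.35, 0, 0], [0.85, -0.5, 0, 0]]}}

```text
clock: 7.35
eef_pos: [0.6258, 0.1601, 0.2572]
ee_rot: [1.979, 2.359, 0.032]
ft_force: [-0.3, 0.1, 0.0]
grip_width: 0.0001
```

```bash
python3 -c "
from h import *
plan(10,.010,.0025,.9);ring('scene');ring()"
```

```text
t 7.35 tip rel mm [41.7 51.4] ang 50.9 gap mm -2.9 tipz 0.0845 tilt [ 0.061 -0.024] F [-0.3  0.1  0. ]
[[0.47, -0.89, 0, 0], [0.3, -0.96, 0, 0], [0.13, -1.0, 0, 0], [-0.05, -1.0, 0, 0], [-0.21, -1.0, 0, 0], [-0.25, -1.0, 0, 0], [-0.25, -1.0, 0, 0], [-0.25, -0.99, 0, 0], [-0.36, -0.94, 0, 0], [-0.51, -0.86, 0, 0]]
scene index deg 293.9 ring mod 2pi 2.18 contrast 68.9 noise 12.2 visible 0.91
top index deg 290.7 ring mod 2pi 2.12 contrast 48.1 noise 8.2 visible 0.72
```

Emit:
{"method": "servo_tool", "body": {"increments": [[0.4, -0.95, 0.1, 0], [0.25, -1.0, 0.1, 0], [0.1, -1.0, 0.1, 0], [-0.05, -1.0, 0.1, 0], [-0.25, -1.0, 0, 0], [-0.3, -1.0, 0, 0], [-0.3, -1.0, 0, 0], [-0.3, -1.0, 0, 0], [-0.4, -0.9, 0, 0], [-0.5, -0.85, 0, 0]]}}

```text
clock: 8.28
eef_pos: [0.5325, 0.1435, 0.252]
ee_rot: [1.971, 2.389, 0.101]
ft_force: [-0.5, 0.9, -0.3]
grip_width: -0.0003
```

```bash
python3 -c "
from h import *
plan(10,.010,.0025,.9);ring('scene');ring()"
```

```text
t 8.28 tip rel mm [-49.3  42.6] ang 139.2 gap mm -3.3 tipz 0.0795 tilt [0.075 0.023] F [-0.5  0.9 -0.3]
[[-0.8, -0.61, 0, 0], [-0.9, -0.46, 0, 0], [-0.96, -0.29, 0, 0], [-0.99, -0.12, 0, 0], [-1.0, 0.06, 0, 0], [-1.0, 0.22, 0, 0], [-1.0, 0.25, 0, 0], [-1.0, 0.25, 0, 0], [-0.95, 0.33, 0, 0], [-0.88, 0.49, 0, 0]]
scene index deg 9.3 ring mod 2pi -2.79 contrast 83.8 noise 13.1 visible 0.85
top index deg 6.5 ring mod 2pi -2.84 contrast 43.6 noise 7.8 visible 0.74
```

Emit:
{"method": "servo_tool", "body": {"increments": [[-0.75, -0.65, 0, 0], [-0.85, -0.4, 0, 0], [-0.95, -0.2, 0, 0], [-1.0, -0.05, 0, 0], [-1.0, 0.15, 0, 0], [-1.0, 0.3, 0, 0], [-1.0, 0.35, 0, 0], [-1.0, 0.35, 0, 0], [-0.9, 0.4, 0, 0], [-0.85, 0.55, 0, 0]]}}

```text
clock: 9.22
eef_pos: [0.5478, 0.0451, 0.2473]
ee_rot: [1.986, 2.41, 0.078]
ft_force: [0.6, 0.2, 0.7]
grip_width: -0.0
```

```bash
python3 -c "
from h import *
plan(10,.010,.0025,.9);ring('scene');ring()"
```

```text
t 9.22 tip rel mm [-38.9 -55.1] ang -125.2 gap mm -1.6 tipz 0.0746 tilt [0.045 0.028] F [0.6 0.2 0.7]
[[-0.41, 0.92, 0, 0], [-0.24, 0.98, 0, 0], [-0.07, 1.0, 0, 0], [0.11, 0.99, 0, 0], [0.24, 1.0, 0, 0], [0.25, 1.0, 0, 0], [0.25, 1.0, 0, 0], [0.27, 0.97, 0, 0], [0.42, 0.91, 0, 0], [0.57, 0.83, 0, 0]]
scene index deg 93.1 ring mod 2pi -1.32 contrast 50.7 noise 10.2 visible 0.91
top index deg 94.9 ring mod 2pi -1.29 contrast 41.9 noise 8.5 visible 0.45
```

Emit:
{"method": "servo_tool", "body": {"increments": [[-0.35, 0.92, -0.2, 0], [-0.15, 0.98, -0.2, 0], [0, 1.0, -0.2, 0], [0.15, 1.0, -0.2, 0], [0.3, 1.0, 0, 0], [0.3, 1.0, 0, 0], [0.3, 1.0, 0, 0], [0.35, 0.97, 0, 0], [0.45, 0.9, 0, 0], [0.6, 0.8, 0, 0]]}}

```text
clock: 10.15
eef_pos: [0.6383, 0.0665, 0.2526]
ee_rot: [1.995, 2.38, -0.0]
ft_force: [0.5, -3.4, 0.3]
grip_width: -0.0
```

```bash
python3 -c "
from h import *
plan(10,.010,.0025,.9);ring('scene');ring()"
```

```text
t 10.15 tip rel mm [ 48.8 -42.1] ang -40.8 gap mm -4.1 tipz 0.0797 tilt [ 0.028 -0.024] F [ 0.5 -3.4  0.3]
[[0.81, 0.59, 0, 0], [0.9, 0.44, 0, 0], [0.97, 0.28, 0, 0], [0.99, 0.1, 0, 0], [1.0, -0.08, 0, 0], [1.0, -0.23, 0, 0], [1.0, -0.25, 0, 0], [0.99, -0.25, 0, 0], [0.94, -0.35, 0, 0], [0.87, -0.51, 0, 0]]
scene index deg 174.6 ring mod 2pi 0.1 contrast 74.0 noise 15.2 visible 0.54Traceback (most recent call last):
  File "<string>", line 3, in <module>
    plan(10,.010,.0025,.9);ring('scene');ring()
                                         ~~~~^^
  File "h.py", line 41, in ring
    g[~ok]=np.nan; i=np.nanargmin(g)
                     ~~~~~~~~~~~~^^^
    raise ValueError("All-NaN slice encountered")
ValueError: All-NaN slice encountered
```

Emit:
{"method": "servo_tool", "body": {"increments": [[0.8, 0.55, 0, 0], [0.9, 0.35, 0, 0], [0.97, 0.2, 0, 0], [1.0, 0.05, 0, 0], [1.0, -0.15, 0, 0], [1.0, -0.3, 0, 0], [1.0, -0.3, 0, 0], [0.95, -0.3, 0, 0], [0.9, -0.4, 0, 0], [0.85, -0.55, 0, 0]]}}

```text
clock: 11.08
eef_pos: [0.6261, 0.1606, 0.2527]
ee_rot: [1.979, 2.35, 0.033]
ft_force: [0.2, 0.3, -0.5]
grip_width: -0.0
```

```bash
python3 -c "
from h import *
plan(10,.010,.0025,.9);ring('scene');ring()"
```

```text
t 11.08 tip rel mm [43.  51.3] ang 50.0 gap mm -2.2 tipz 0.0801 tilt [ 0.067 -0.028] F [ 0.2  0.3 -0.5]
[[0.48, -0.88, 0, 0], [0.32, -0.95, 0, 0], [0.15, -0.99, 0, 0], [-0.03, -1.0, 0, 0], [-0.2, -1.0, 0, 0], [-0.25, -1.0, 0, 0], [-0.25, -1.0, 0, 0], [-0.25, -0.99, 0, 0], [-0.34, -0.94, 0, 0], [-0.5, -0.87, 0, 0]]
scene index deg 276.0 ring mod 2pi 1.87 contrast 61.2 noise 11.5 visible 0.87
top index deg 274.1 ring mod 2pi 1.84 contrast 42.8 noise 7.0 visible 0.74
```

Emit:
{"method": "servo_tool", "body": {"increments": [[0.35, -0.95, 0, 0], [0.2, -1.0, 0, 0], [0.05, -1.0, 0, 0], [-0.1, -1.0, 0, 0], [-0.3, -1.0, 0, 0], [-0.35, -1.0, 0, 0], [-0.35, -1.0, 0, 0], [-0.35, -1.0, 0, 0], [-0.45, -0.9, 0, 0], [-0.55, -0.8, 0, 0]]}}

```text
clock: 12.02
eef_pos: [0.5364, 0.1435, 0.2513]
ee_rot: [1.969, 2.385, 0.124]
ft_force: [-0.8, 2.3, 1.6]
grip_width: -0.0001
```

```bash
python3 -c "
from h import *
plan(10,.010,.0025,.9);ring('scene');ring()"
```

```text
t 12.02 tip rel mm [-43.5  44. ] ang 134.6 gap mm -5.9 tipz 0.079 tilt [0.087 0.032] F [-0.8  2.3  1.6]
[[-0.72, -0.69, 0, 0], [-0.84, -0.56, 0, 0], [-0.92, -0.4, 0, 0], [-0.97, -0.23, 0, 0], [-1.0, -0.06, 0, 0], [-1.0, 0.12, 0, 0], [-1.0, 0.24, 0, 0], [-1.0, 0.25, 0, 0], [-0.98, 0.26, 0, 0], [-0.93, 0.38, 0, 0]]
scene index deg 14.8 ring mod 2pi -2.69 contrast 81.4 noise 10.3 visible 0.87
top index deg 15.9 ring mod 2pi -2.67 contrast 38.8 noise 7.0 visible 0.72
```

Emit:
{"method": "servo_tool", "body": {"increments": [[-0.75, -0.65, 0, 0], [-0.85, -0.5, 0, 0], [-0.92, -0.3, 0, 0], [-0.97, -0.15, 0, 0], [-1.0, 0, 0, 0], [-1.0, 0.2, 0, 0], [-1.0, 0.3, 0, 0], [-1.0, 0.3, 0, 0], [-1.0, 0.35, 0, 0], [-0.9, 0.45, 0, 0]]}}

```text
clock: 12.95
eef_pos: [0.5419, 0.0483, 0.244]
ee_rot: [1.987, 2.419, 0.1]
ft_force: [-0.6, 0.3, 0.1]
grip_width: 0.0001
```

```bash
python3 -c "
from h import *
plan(8,.010,.0025,.9);ring('scene');ring()"
```

```text
t 12.95 tip rel mm [-44.3 -49.4] ang -131.8 gap mm -2.8 tipz 0.0714 tilt [0.048 0.043] F [-0.6  0.3  0.1]
[[-0.55, 0.84, 0, 0], [-0.39, 0.93, 0, 0], [-0.23, 0.98, 0, 0], [-0.05, 1.0, 0, 0], [0.13, 1.0, 0, 0], [0.24, 1.0, 0, 0], [0.25, 1.0, 0, 0], [0.25, 1.0, 0, 0]]
scene index deg 110.0 ring mod 2pi -1.03 contrast 55.0 noise 10.1 visible 0.89
top index deg 112.1 ring mod 2pi -0.99 contrast 42.0 noise 8.5 visible 0.53
```

Emit:
{"method": "servo_tool", "body": {"increments": [[-0.5, 0.85, -0.3, 0], [-0.35, 0.95, -0.3, 0], [-0.15, 1.0, -0.2, 0], [0, 1.0, 0, 0], [0.15, 1.0, 0, 0]]}}

```text
clock: 13.47
eef_pos: [0.5868, 0.0403, 0.2497]
ee_rot: [1.998, 2.408, 0.051]
ft_force: [-0.8, -6.6, 1.2]
grip_width: -0.0002
```

```bash
python3 -c "
from h import *
plan(8,.010,.0025,.9);ring('scene')"
```

```text
t 13.47 tip rel mm [ -2.2 -61.7] ang -92.0 gap mm -1.8 tipz 0.0768 tilt [0.03  0.017] F [-0.8 -6.6  1.2]
[[0.25, 1.0, 0, 0], [0.25, 1.0, 0, 0], [0.25, 1.0, 0, 0], [0.32, 0.95, 0, 0], [0.48, 0.87, 0, 0], [0.63, 0.78, 0, 0], [0.76, 0.66, 0, 0], [0.86, 0.51, 0, 0]]
scene index deg 152.8 ring mod 2pi -0.28 contrast 58.9 noise 8.8 visible 0.85
```

Emit:
{"method": "servo_tool", "body": {"increments": [[0.25, 0.9, 0, 0], [0.25, 0.7, 0, 0]]}}

```text
clock: 13.68
eef_pos: [0.6045, 0.0443, 0.2499]
ee_rot: [1.996, 2.395, 0.037]
ft_force: [-0.6, -3.8, 0.4]
grip_width: -0.0
```

```bash
python3 -c "
from h import *
plan(2,.010,.0025,.9);ring('scene')"
```

```text
t 13.68 tip rel mm [ 15.9 -59.9] ang -75.1 gap mm -0.2 tipz 0.077 tilt [0.033 0.003] F [-0.6 -3.8  0.4]
[[0.25, 1.0, 0, 0], [0.33, 0.96, 0, 0]]
scene index deg 173.1 ring mod 2pi 0.07 contrast 69.1 noise 12.7 visible 0.75
```

Emit:
{"method": "servo_tool", "body": {"increments": [[-1.0, 0, 0, 0], [-1.5, 0, 0, 0], [-0.5, 0, -2.0, 0], [0, 0, -3.5, 0], [0, 0, -3.5, 0], [0, 0, -3.5, 0], [-3, -3, 0, 0], [-3, -3, 0, 0], [-3, -3, 0, 0], [-3, -3, 0, 0], [0, 0, 0, 0], [0, 0, 0, 0]]}}

```text
clock: 14.73
eef_pos: [0.5158, -0.1321, 0.3783]
ee_rot: [1.981, 2.389, 0.057]
ft_force: [-0.4, -0.3, 0.4]
grip_width: 0.0002
```

Run:
```python
from h import *
rel(); ring('scene'); ring()
p=read_camera("scene")
for q in("glove_box","gel","pot","mouse"):
    for d in nets.cut_out(q,p)[:1]: print(q,d["conf"],d["box"],np.median(pts(p,d["region"]),0).round(3))
m=np.zeros(p['z_map'].shape,bool); m[175:195,275:300]=True
P=pts(p,m); k=(np.hypot(*(P[:,:2]-C).T)<.011)&(P[:,2]<.125); print('button z',np.percentile(P[k,2],[50,90]))
cv2.imwrite('pics/s2.png',p['pixels'])
```

```text
14.73 pos [ 0.5158 -0.1321  0.3783] j [-0.26  0.26 -0.21  1.05  0.02  1.13] to centre, tool cm [21.82 12.06  0.51] w 0.0002 F [-0.4 -0.3  0.4]
[[-0.185  0.981  0.052]
 [ 0.983  0.185  0.004]]
scene index deg 176.9 ring mod 2pi 0.14 contrast 67.3 noise 11.0 visible 0.88
top index deg 179.3 ring mod 2pi 0.18 contrast 40.3 noise 5.3 visible 0.99
glove_box 0.54 [208.9, 180.2, 17.9, 27.1] [ 0.554 -0.063  0.038]
gel 0.87 [161.1, 182.9, 25.1, 56.6] [ 0.668 -0.161  0.069]
pot 0.91 [206.8, 181.1, 19.7, 28.8] [ 0.555 -0.063  0.037]
mouse 0.65 [256.5, 243.5, 35.3, 39.6] [0.794 0.056 0.026]
button z [0.10842852 0.11033111]
```

View pics/s2.png

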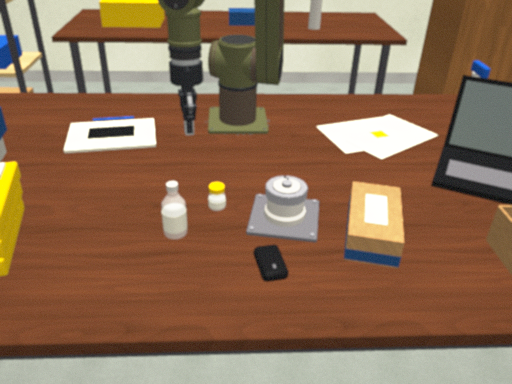

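The arm is clear and the bystanders are in place (mouse 270,262; gel 174,210; pot 217,196; glove box 375,222). One last close look at the index and the pointer.

Run:
```python
from h import *
p=read_camera("top"); N=560
o,w=np.meshgrid(np.arange(N),np.arange(N)); X=np.stack([C[0]+(N/2-w)*.00025,C[1]+(N/2-o)*.00025,np.full(o.shape,.099)],-1)
q=(X@p["R"].T+np.array(p["t"]).ravel())@p["mtx"].T; m=(q[...,:2]/q[...,2:]).astype(np.float32)
cv2.imwrite("pics/rect1.png",cv2.remap(p["pixels"],m,None,cv2.INTER_CUBIC)); print(sensors.read_state()["clock"])
```

```text
15.1333
```

View pics/rect1.png

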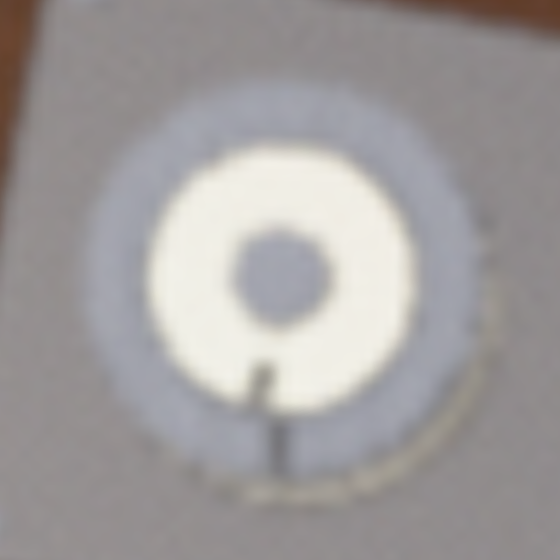

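The index (279,448) is about 9–10° past the pointer (262,385), inside the ±20° limit. Handing in.

```bash
python3 -c "
from h import *
print(workorder.finish_job())"
```

```text
the job is handed in; nothing more can be done
None
```

The canister is ready to open and I've handed the job in, at about 15 s of the 72 s allowed. No verdict was reported.

- **Vent button:** I pressed it to its stop with the closed fingertips, reading about 22 N, and let it spring back. The last depth check put its top at about 110 mm, so it is up.
- **Locking ring:** I rolled the fingertips anticlockwise round the rim until the index line had passed the pointer and made two more full turns. I kept the turn count by reading the line's angle after each short stretch.
- **Final ring position:** the ring stands at about 12.74 rad, with the line 9–10° past the pointer. That is inside the 20° limit, but not exactly on the pointer.
- **Where the checks differed:** the side camera gave 0.14 rad past the pointer and the top camera 0.18. While the finger was still on the ring I had read only 0.07, so it was about 4–6° further on once I could see it clearly.
- **Bystanders:** the gel, pot and mouse measured within about 2 mm of where they began. The network mistook the pot for the glove box in the last check, so I judged the glove box by eye. It looked the same as in the first picture.
- **Arm:** it finished well clear of everything, about 25 cm from the canister and with the wrist force near zero. The tool had tilted up to about 5° while pressing on the rim, which I allowed for.

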